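# Fit the filter sleeve to the suction pump

### The job

Fit the long filter sleeve to the suction pump: lay it in the trough in front of the pump with its open end facing the spigot but still clear of it, and let go. Then push it gently along the trough, over the spigot, until you feel it stop, fully home against the pump's collar. Leave the short sleeve where it lies on the rest.

Things in the scene. Friction and masses are not known exactly. Their poses are not given: they have to be found in the camera images.
- long_sleeve: Long filter sleeve: round white plastic cup, 120 mm long in all, 48 mm outer diameter, about 0.16 kg. Origin on its axis at mid-length; own y axis along it, boss end y = -60, open end y = +60 mm; it may be rolled about y. Starts lying level in one of the rest's two grooves, open end to the robot's left (+y). Slides in the trough with a push of a few newtons.
- mouth (a point): Centre of the long sleeve's open end (bore 38 mm diameter, 97 mm deep).
- boss (a point): Centre of the flat outer face at the long sleeve's closed end: a round boss 30 mm in diameter and 15 mm long; grey rings run round the body beside it.
- short_sleeve: Spare sleeve of the same kind and 48 mm diameter but only 80 mm long, not to be used; lies in the rest's other groove. Origin on its axis at mid-length, own y axis from boss to open end.
- rest: Fixed rest, base 150 by 120 mm, two parallel V grooves along its own y at x = -48 and +48 mm. Origin on the work surface under its middle. A sleeve in it has its axis 55 mm above the work surface. The 45 degree flanks reach 24 mm to either side of the groove's middle, upper edges 15 mm below the sleeve's axis.
- pump: Fixed suction pump: white housing 170 mm wide, 155 mm high (handle to 192 mm), at own y = 14 to 214 mm; on its front a round aluminium collar, a level steel spigot and a grey V trough, both pointing to own -y. Origin on the work surface straight below the centre of the collar's front face (y = 0).
- spigot_base (a point): Root of the spigot, centre of the collar's front face, 60 mm above the work surface; axes as the pump's. Spigot: 34 mm diameter, 50 mm long (own y = 0 to -50 mm), 4 mm chamfer at the tip. The sleeve is fully home when its open end rests on the collar's face here; that is a hard stop.
- trough_mid (a point): Point on the spigot's axis, 135 mm out from the collar's face. The trough runs from y = -2 to -215 mm in the pump's frame and carries a sleeve with its axis in line with the spigot's, 60 mm up. 45 degree flanks reach 24 mm to either side (upper edges 15 mm below the axis); within 60 mm of the collar 33 mm (6 mm below the axis).

How it is judged:
On the way:
1. the long sleeve lies in the trough, in line with the spigot, open end towards it but not yet on it (0 to 90 mm short of the spigot's tip), and is let go (y of mouth in the frame of spigot_base between -0.14 and -0.048 m and x of mouth in the frame of spigot_base between -0.006 and 0.006 m and z of mouth in the frame of spigot_base between -0.006 and 0.006 m and angle between the y axis of long_sleeve and the y axis of pump, either way round below 0.08 rad and contact force between the fingers and long_sleeve below 0.1 N and linear speed of long_sleeve below 0.02 m/s), for 0.2 s.
At the end, for the whole second after the job is handed in: The long sleeve sits on the spigot with its open end within 3 mm of the collar's face, within 4 mm sideways and in height and 0.05 rad of the spigot's axis, at rest and not touched (y of mouth in the frame of spigot_base between -0.003 and 0.003 m and x of mouth in the frame of spigot_base between -0.004 and 0.004 m and z of mouth in the frame of spigot_base between -0.004 and 0.004 m and angle between the y axis of long_sleeve and the y axis of pump, either way round below 0.05 rad and contact force between the fingers and long_sleeve below 0.1 N and linear speed of long_sleeve below 0.02 m/s).
It fails at once if the sleeve is rammed: more than 60 N between it and the pump (contact force between long_sleeve and pump above 60 N).
It fails at once if the short sleeve is moved by more than 20 mm (distance of short_sleeve from where it was at the start of the episode above 0.02 m).
It also fails if it takes over 51 s, if anything falls off the work surface, if the arm or the gripper's body presses on something with over 40 N, if the wrist force passes 120 N, or if a joint passes its speed limit or range.

### The arm

A 6-joint arm with a two-finger parallel gripper is mounted at the origin on the work surface. World frame = base frame: x ahead of the robot, y to its left, z up, the work surface at z = 0. Lengths are in m, angles in rad, forces in N, time in s.
With the tool pointing down it reaches from about 0.15 to 0.775 m from the base axis. Payload 6.1 kg.
Tool frame: the origin (TCP) lies at the very end of the fingers, on their centre line; the grasp point (between the pads) lies 19 mm behind it; z points along the fingers, x is the direction in which the jaws open and shut, and the axes are right-handed (so a half turn about z gives the same grasp; the last joint's range is limited). The gripper opens to 85 mm and grips with 20 to 120 N. Pads are 22 mm wide; open, the fingers measure 114 mm over their backs; the gripper's body (76 mm by 85 mm) begins 54 mm behind the grasp point. The pads swing forward as they close: fully open they stand 13 mm farther back than shut.
Start: joints at [-1.14, 0.126, -0.04, 1.405, 0, 1.571], TCP at [0.219, -0.477, 0.231] pointing down, gripper open.
Joint ranges: [-2.72, 2.72], [-0.95, 1.95], [-1.27, 1.35], [-1.78, 2.02], [-1.46, 1.47], [-3.14, 3.14]. Speed limits (rad/s): [2.39, 2.39, 3.01, 3.14, 3.14, 3.14].

### API

Orientations are given as a unit quaternion [w, x, y, z].
In Python, from cell import arm gives the robot as it stands.
- The arm moves only by the shell command python3 -m jog 'ROWS'. ROWS is JSON, a list of rows, each a list of 5 numbers: the shift along the tool's x, y, z in mm, then the turn about the tool's z in degrees, then the closure in counts, from 0 (fully open) to 255 (shut). In form: [[tx, ty, tz, spin, claw], ...]. A call has 1 to 12 rows; each row is the pose to reach, as a shift and turn from the pose measured when the call began, along the tool's axes at that moment; what a row does not reach only later rows make up. A row lasts 1/10 s, in which the tool goes at most 50 mm and 8.59 degrees, less where a joint would pass 70% of its speed; a pose out of reach is approached as far as the arm can. A call with a gripper value outside its range is refused whole. The fingers move at their own pace and stop on an object; the grip force is fixed at half the most. Time passes only in rows, so rows that repeat a pose let the fingers close. It gives the time, the measured TCP pose, the force and the opening at its end, in the units of the state.
- arm.get_state(): the state, without advancing time (a new reading comes with each control period).
- arm.read_camera(name): name is "side" or "top"; returns (picture, depth): 384x512x3 uint8, red, green, blue; 384x512 float32, m along the optical axis (not along the pixel's ray), 0 where there is no reading.
- arm.camera_params(name): a dict with "fx", "fy", "cx", "cy" (pixels), "position" and "rotation" of the camera in the world. Camera axes: x right, y down, z forward; pixel columns grow to the right and rows downward; lengths in m; the calibration is good to about 2 mm. A picture is of the moment at which its call begins. camera_params takes no time and is no camera call.
- arm.close_job(): hands the job in, once; it reports no verdict.
Trained networks look in the newest picture that a camera, given by its name, has taken for a name from the list of things; names that differ only in an ending like _2 or _b are one class to them, and where a whole thing is asked for, a point or a joint stands for the part that bears it (a point fixed in the world has none). Each returns a list of dicts, best first, with "conf" (0 to 1); they miss things now and then, are a little off and sometimes report something else, mostly with a low value. They report only what shows in the picture. A call takes as long as a camera call.
- arm.recognise(camera, query): "location" ([row, column] in pixels, amid what is visible of it).
The state is a dict: "clock": time; "joint_pos": joint angles; "qvel": joint speeds; "tau": joint torques, N m; "position": TCP position; "tcp_rot": TCP orientation; "ft_force": force on the tool from outside, world axes, zero at the start; "ft_torque": the same for the moment, N m; "finger_gap": finger opening in m.
Only numpy, scipy, OpenCV 4.12 (cv2) and the standard library are available. Lean on these libraries where they do the work, as an engineer would, in place of code of your own. Each camera call takes 0.05 s, during which the arm holds its last target.

## Working session

There is one attempt and no reset: what is moved stays moved. The work goes in short steps, Python scripts to look and compute and a shell command to move; the robot and the scene stay as the last step left them, time stands still between calls to the robot, and variables do not carry over. Pictures are saved under pics/ and viewed, and the job is handed in when it is done.

```bash
mkdir -p pics; ls; cat > look.py <<'E'
from cell import arm
import cv2,numpy as np
def snap(c,n):
    im,d=arm.read_camera(c); cv2.imwrite(f'pics/{n}.png',im[:,:,::-1]); np.save(f'pics/{n}.npy',d); return im,d
def world(c,r,col,d):
    p=arm.camera_params(c); v=np.array([(col-p['cx'])/p['fx']*d,(r-p['cy'])/p['fy']*d,d])
    return np.array(p['rotation']).reshape(3,3)@v+np.array(p['position'])
def cloud(c,d):
    p=arm.camera_params(c); r,q=np.mgrid[:d.shape[0],:d.shape[1]]
    v=np.stack([(q-p['cx'])/p['fx']*d,(r-p['cy'])/p['fy']*d,d],-1)
    return v@np.array(p['rotation']).reshape(3,3).T+np.array(p['position'])
E
python3 - <<'E'
from look import *
for c in ['top','side']:
    im,d=snap(c,c+'0'); P=cloud(c,d)
    print(c,arm.camera_params(c)['position'])
    for q in ['long_sleeve','short_sleeve','mouth','boss','rest','pump','spigot_base']:
        for h in arm.recognise(c,q)[:2]:
            r,k=map(int,h['location']); print(q,r,k,round(h['conf'],2),P[r,k].round(3))
s=arm.get_state();print(s['clock'],s['position'],s['tcp_rot'])
E
```

```text
picsTraceback (most recent call last):
  File "<stdin>", line 3, in <module>
  File "look.py", line 11, in cloud
    return v@np.array(p['rotation']).reshape(3,3).T+np.array(p['position'])
             ~~~~~~~~~~~~~~~~~~~~~~~~~~~~~~~^^^^^
ValueError: cannot reshape array of size 4 into shape (3,3)
```

```bash
sed -i "s/np.array(p\['rotation'\]).reshape(3,3)/rot(p['rotation'])/" look.py; cat >> look.py <<'E'
from scipy.spatial.transform import Rotation as R
def rot(q): return R.from_quat([q[1],q[2],q[3],q[0]]).as_matrix()
E
python3 - <<'E'
from look import *
for c in ['top','side']:
    im,d=snap(c,c+'0'); P=cloud(c,d)
    print(c,arm.camera_params(c)['position'])
    for q in ['long_sleeve','short_sleeve','mouth','boss','rest','pump','spigot_base']:
        for h in arm.recognise(c,q)[:2]:
            r,k=map(int,h['location']); print(q,r,k,round(h['conf'],2),P[r,k].round(3))
s=arm.get_state();print(s['clock'],s['position'],rot(s['tcp_rot']).round(3))
E
```

```text
top [ 0.42396881 -0.00949747  1.01882919]
long_sleeve 173 360 0.97 [ 0.559 -0.223  0.077]
mouth 174 362 0.76 [ 0.556 -0.227  0.077]
boss 173 362 0.57 [ 0.559 -0.227  0.077]
boss 220 377 0.51 [ 0.463 -0.253  0.076]
rest 195 75 0.52 [0.518 0.32  0.157]
pump 196 74 0.67 [0.517 0.323 0.154]
spigot_base 195 75 0.74 [0.518 0.32  0.157]
side [0.3425342  0.81709255 0.81774922]
long_sleeve 143 271 0.82 [ 0.553 -0.199  0.078]
short_sleeve 142 305 0.78 [ 0.454 -0.228  0.079]
mouth 141 271 0.7 [ 0.555 -0.209  0.078]
boss 144 268 0.69 [ 0.562 -0.196  0.075]
rest 159 288 0.57 [ 0.502 -0.224  0.007]
pump 305 223 0.55 [0.506 0.418 0.153]
spigot_base 307 221 0.83 [0.508 0.424 0.154]
0.85 [ 0.21922164 -0.47700856  0.23129092] [[ 0.418 -0.909 -0.   ]
 [-0.909 -0.418  0.   ]
 [-0.     0.    -1.   ]]
```

View pics/top0.png

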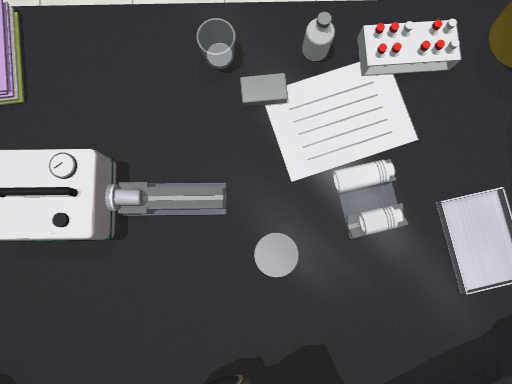

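View pics/side0.png

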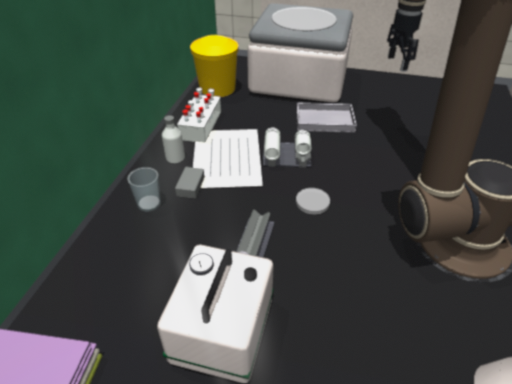

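The top view shows the long sleeve lying at about row 175, columns 335–393. Its rings are on the right, so its open end points left. The short sleeve is at (220, 380). The trough runs from column 225 to 120 at row 198, and the collar is at column 110. Next I'll fit the axes.

```bash
cat >> look.py <<'E'
from scipy.optimize import least_squares
def cylfit(Q,r,z=None):
    # axis: x=a+b*(y-y0), z=c+e*(y-y0) ; Q points on upper surface
    y0=Q[:,1].mean()
    def f(p):
        a,b,c,e=p; o=np.array([a,y0,c]); u=np.array([b,1,e]); u/=np.linalg.norm(u)
        w=Q-o; return np.linalg.norm(w-np.outer(w@u,u),axis=1)-r
    s=least_squares(f,[Q[:,0].mean(),0,Q[:,2].max()-r,0],loss='soft_l1',f_scale=.001)
    return y0,s.x,np.abs(s.fun).mean()
E
python3 - <<'E'
from look import *
d=np.load('pics/top0.npy');P=cloud('top',d)
def sel(r0,r1,c0,c1,zmin,zmax):
    Q=P[r0:r1,c0:c1].reshape(-1,3); return Q[(Q[:,2]>zmin)&(Q[:,2]<zmax)]
Q=sel(155,196,325,405,.06,.09)
y0,p,e=cylfit(Q,.024);print('long',y0,p,e,len(Q))
u=np.array([p[1],1,p[3]]);u/=np.linalg.norm(u)
t=(Q-[p[0],y0,p[2]])@u; 
print('t',np.percentile(t,[0,1,50,99,100]))
for a in np.arange(-.07,.07,.005):
    m=(t>a)&(t<a+.005); 
    if m.sum(): print(round(a,3),m.sum(),Q[m,2].max().round(4),end=';')
print()
Q2=sel(202,240,350,412,.06,.09);print('short',cylfit(Q2,.024),Q2.min(0),Q2.max(0))
S=sel(180,215,120,150,.06,.09)
print('spig',cylfit(S,.017),S.min(0),S.max(0))
C=sel(175,220,100,124,.06,.10);print('collar',C.min(0),C.max(0))
for c in range(100,150,2): print(c,P[198,c].round(4),P[180:215,c,2].max().round(4))
# pump housing top
H=sel(140,250,0,120,.14,.165);h=cv2.minAreaRect((H[:,:2]*1000).astype(np.float32));print(h)
# trough edge
T=sel(175,222,150,232,.03,.06);print(cv2.minAreaRect((T[:,:2]*1000).astype(np.float32)),T.min(0),T.max(0))
im=cv2.imread('pics/top0.png');
cv2.imwrite('pics/z1.png',np.hstack([cv2.resize(im[150:245,95:235],None,fx=3,fy=3),cv2.resize(im[150:245,320:415],None,fx=3,fy=3)]))
E
```

```text
long -0.2314371441648509 [ 0.55673263 -0.20849149  0.05421529  0.01431958] 0.0015449281824785367 1225
t [-0.06432589 -0.0618312   0.00069033  0.05585191  0.0565909 ]
-0.065 21 0.0705;-0.06 34 0.0714;-0.055 20 0.073;-0.05 38 0.0797;-0.045 53 0.0815;-0.04 51 0.081;-0.035 60 0.0827;-0.03 50 0.081;-0.025 56 0.0824;-0.02 56 0.0807;-0.015 53 0.0804;-0.01 56 0.0805;-0.005 55 0.0811;0.0 56 0.0827;0.005 53 0.0807;0.01 53 0.0814;0.015 55 0.0808;0.02 56 0.0814;0.025 53 0.0803;0.03 55 0.0817;0.035 56 0.0816;0.04 53 0.0807;0.045 59 0.0823;0.05 52 0.082;0.055 21 0.0796;
short (np.float64(-0.2614642495351047), array([ 0.46490983, -0.19969353,  0.05410602,  0.0327163 ]), np.float64(0.0017164679252174265)) [ 0.435739   -0.3071922   0.06010325] [ 0.49157725 -0.22161855  0.08221676]
spig (np.float64(0.24231502577574063), array([0.5230633 , 0.0150431 , 0.0590981 , 0.05343355]), np.float64(0.0014977789642838556)) [0.50575183 0.22349497 0.06008908] [0.53825229 0.26500104 0.08026262]
collar [0.47684926 0.25432901 0.06008908] [0.568466   0.29009821 0.09993179]
100 [0.5164 0.2887 0.1125] 0.1176
102 [0.5173 0
[... 371 characters left out ...]
 0.253  0.0753] 0.0795
126 [0.5191 0.2494 0.0741] 0.0761
128 [0.5186 0.2445 0.0775] 1.0188
130 [0.5187 0.2408 0.0761] 0.0787
132 [0.5185 0.2368 0.0765] 0.0798
134 [0.5184 0.2327 0.0765] 0.0796
136 [0.5186 0.2294 0.0742] 0.0772
138 [0.5187 0.2258 0.0725] 1.0188
140 [0.5196 0.2243 0.0619] 1.0188
142 [0.5231 0.2289 0.0262] 0.0555
144 [0.5231 0.2248 0.0257] 0.0546
146 [0.5228 0.2202 0.0272] 0.0534
148 [0.5226 0.2159 0.0279] 0.045
((524.2376098632812, 375.78936767578125), (178.5471954345703, 168.77369689941406), 88.71964263916016)
((521.7493896484375, 135.08749389648438), (152.1468963623047, 46.3770637512207), 89.0415267944336) [0.49853462 0.05896345 0.03000892] [0.54544526 0.21102231 0.04953631]
```

View pics/z1.png

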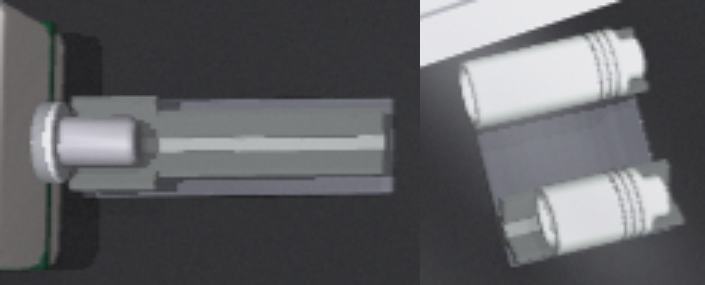

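The rings and boss sit at the right, so the open end faces the pump. From the fits:
- **Long sleeve:** its middle is at about (0.5575, -0.235), with the axis at about -11.6° yaw.
- **Pump:** the collar face is at y ≈ 0.274, with about +0.015 rad slope.

Now I'll move above the sleeve.

```bash
python3 -m jog '[[-79,-409,100,-76.9,0],[-79,-409,100,-76.9,0],[-79,-409,100,-76.9,0],[-79,-409,100,-76.9,0],[-79,-409,100,-76.9,0],[-79,-409,100,-76.9,0],[-79,-409,100,-76.9,0],[-79,-409,100,-76.9,0],[-79,-409,100,-76.9,0],[-79,-409,100,-76.9,0],[-79,-409,100,-76.9,0],[-79,-409,100,-76.9,0]]'
cat > fin.py <<'E'
from look import *
def st():
    s=arm.get_state();M=rot(s['tcp_rot']);print(round(s['clock'],2),s['position'].round(4),'xang',np.degrees(np.arctan2(M[1,0],M[0,0])).round(2),'z',M[:,2].round(3),'F',s['ft_force'].round(1),'gap',round(s['finger_gap'],4)); return s,M
def to(x,y,z,ang):
    s,M=st(); d=M.T@(np.array([x,y,z])-s['position'])*1000
    a=np.degrees(np.arctan2(M[1,0],M[0,0])); print('shift',d.round(1),'spin',round(-(ang-a),2))
E
python3 -c "
from fin import *
to(.5575,-.235,.042,11.6)
im,d=snap('top','top1');snap('side','side1')"
```

```text
clock: 2.05
position: [0.5573, -0.2351, 0.1317]
tcp_rot: [0.0, 0.995, 0.1, -0.0]
ft_force: [-0.4, -0.2, -0.1]
finger_gap: 0.0856
2.05 [ 0.5573 -0.2351  0.1317] xang 11.47 z [-0. -0. -1.] F [-0.4 -0.2 -0.1] gap 0.0856
shift [ 0.2 -0.  89.7] spin -0.13
```

View pics/top1.png

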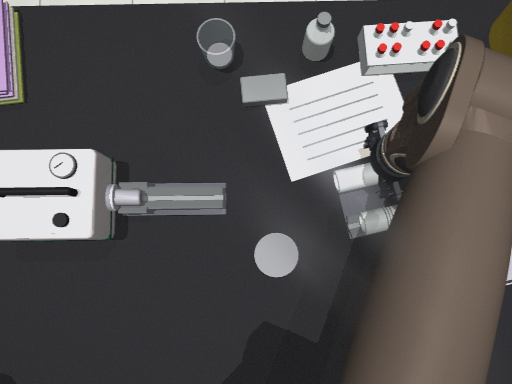

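The top view shows the gripper above the long sleeve, with its open jaws across it near (170, 375). Next I'll descend, watching the force.

```bash
python3 -m jog '[[0,0,30,0,0],[0,0,50,0,0],[0,0,65,0,0],[0,0,75,0,0],[0,0,82,0,0],[0,0,88,0,0],[0,0,89,0,0],[0,0,89,0,0]]'; python3 -c "
from fin import *
snap('side','side2')
st()"; python3 -c "
import cv2;im=cv2.imread('pics/side2.png');cv2.imwrite('pics/side2z.png',cv2.resize(im[80:200,210:370],None,fx=5,fy=5))"
```

```text
clock: 2.95
position: [0.5575, -0.2356, 0.0433]
tcp_rot: [0.0, 0.995, 0.1, 0.001]
ft_force: [0.4, -0.1, 0.5]
finger_gap: 0.085
3.0 [ 0.5576 -0.2356  0.0435] xang 11.44 z [ 0.001 -0.001 -1.   ] F [ 0.1  0.8 -0.5] gap 0.0854
```

View pics/side2z.png

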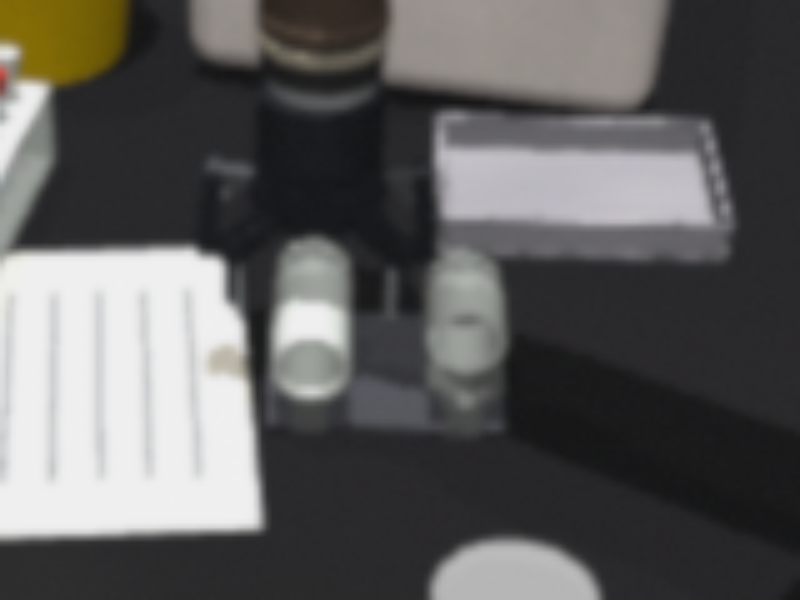

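The zoomed side view shows the fingers straddling the long sleeve, at about (235, 290) and (390, 290), and clear of the short one. The forces are nil, so I'll close.

```bash
python3 -m jog '[[0,0,0,0,80],[0,0,0,0,140],[0,0,0,0,255],[0,0,0,0,255],[0,0,0,0,255],[0,0,0,0,255],[0,0,0,0,255],[0,0,0,0,255]]'; python3 -m jog '[[0,0,-5,0,255],[0,0,-15,0,255],[0,0,-30,0,255],[0,0,-50,0,255],[0,0,-70,0,255],[0,0,-80,0,255],[0,0,-80,0,255]]'; python3 -c "
from fin import *
st(); snap('side','side3');snap('top','top3');
P=cloud('side',np.load('pics/side3.npy'))
import cv2;im=cv2.imread('pics/side3.png');cv2.imwrite('pics/side3z.png',cv2.resize(im[80:200,210:370],None,fx=5,fy=5))"
```

```text
clock: 3.8
position: [0.5588, -0.2356, 0.0447]
tcp_rot: [0.001, 0.995, 0.1, 0.002]
ft_force: [2.6, 2.0, 5.9]
finger_gap: 0.047
clock: 4.5
position: [0.5591, -0.2359, 0.1263]
tcp_rot: [0.001, 0.995, 0.1, 0.003]
ft_force: [-0.3, -0.2, -2.4]
finger_gap: 0.0469
4.5 [ 0.5591 -0.2359  0.1263] xang 11.46 z [ 0.006 -0.002 -1.   ] F [-0.3 -0.2 -2.4] gap 0.0469
```

View pics/side3z.png

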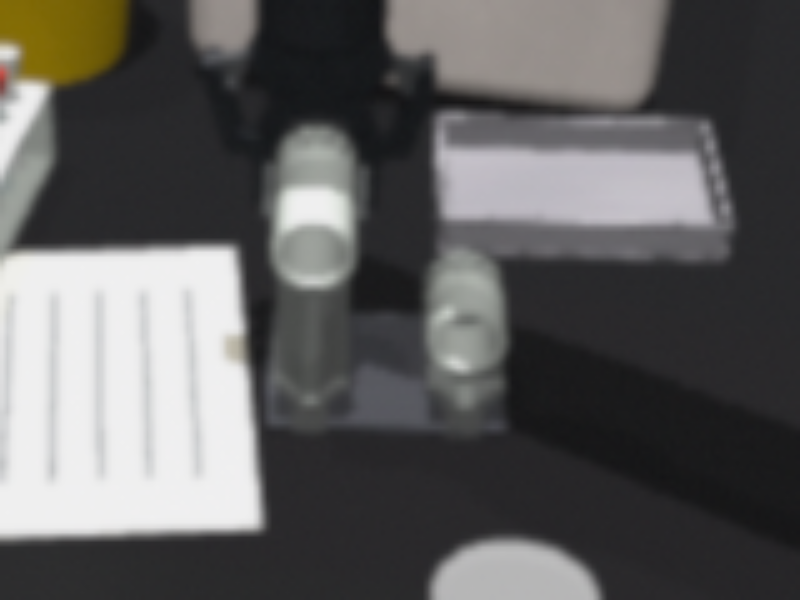

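The sleeve is lifted level in the jaws, near (315, 210) in the zoom, and the short one hasn't moved. I'll refine the trough axis now.

```bash
python3 -c "
from fin import *
for n in ['top0','top3']:
    P=cloud('top',np.load(f'pics/{n}.npy'));Q=P[176:222,150:226].reshape(-1,3);Q=Q[(Q[:,2]>.028)&(Q[:,2]<.05)&(Q[:,1]<.2)&(Q[:,1]>.07)]
    f=lambda p:(np.abs(Q[:,0]-p[0]-p[1]*(Q[:,1]-.135))+p[2]-Q[:,2])
    s=least_squares(f,[.522,.016,.026],loss='soft_l1',f_scale=.001);print(n,s.x,np.abs(s.fun).mean(),len(Q))
    S=P[180:215,116:140].reshape(-1,3);S=S[(S[:,2]>.06)&(S[:,2]<.09)&(S[:,1]<.262)&(S[:,1]>.228)];print(cylfit(S,.017))
"

```

```text
top0 [0.52192699 0.00704965 0.02543936] 0.0020590526647360123 1231
(np.float64(0.24519817935138097), array([ 0.52306158,  0.02109432,  0.05955494, -0.00307329]), np.float64(0.0010864980797547232))
top3 [0.52179235 0.01049396 0.02544222] 0.0020244934470775707 1224
(np.float64(0.24492018340170812), array([ 5.23123751e-01, -9.81998937e-03,  5.96956020e-02, -4.32475099e-04]), np.float64(0.0010891795996197245))
```

View pics/top3.png

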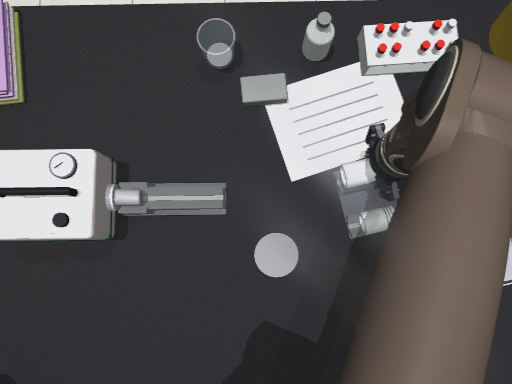

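```bash
python3 -c "
from fin import *
to(.5219,.127,.1263,-.6)"
```

```text
4.6 [ 0.5581 -0.2354  0.1241] xang 11.46 z [ 0.003 -0.001 -1.   ] F [-0.4 -1.3 -2.7] gap 0.0469
shift [  36.5 -362.4   -2.6] spin 12.06
```

```bash
python3 -m jog '[[4,-20,0,2,255],[8,-60,0,4,255],[14,-105,0,6,255],[19,-150,0,8,255],[24,-195,0,10,255],[28,-240,0,12,255],[32,-280,0,12.1,255],[36,-315,0,12.1,255],[36.5,-340,0,12.1,255],[36.5,-355,0,12.1,255],[36.5,-362,0,12.1,255],[36.5,-362,0,12.1,255]]'; python3 -c "
from fin import *
im,d=snap('top','top4');snap('side','side4')
to(.5219,.127,.0495,-.6)
P=cloud('top',d);Q=P[165:235,130:240].reshape(-1,3)
Q=Q[(Q[:,2]>.125)&(Q[:,2]<.165)]
print(len(Q),Q.min(0),Q.max(0))
a=cv2.imread('pics/top4.png')[140:250,90:250];b=cv2.imread('pics/side4.png')[170:330,180:340]
cv2.imwrite('pics/z4.png',np.hstack([cv2.resize(a,(420,289)),cv2.resize(b,(289,289))]))"
```

```text
clock: 5.8
position: [0.5216, 0.1267, 0.1231]
tcp_rot: [0.001, 1.0, -0.005, 0.001]
ft_force: [0.5, 0.1, -1.0]
finger_gap: 0.0468
5.9 [0.522  0.1257 0.1234] xang -0.68 z [ 0.003 -0.001 -1.   ] F [ 0.6  0.  -2.3] gap 0.0469
shift [-0.3 -1.4 73.9] spin -0.08
545 [0.48302038 0.06621979 0.12518105] [0.54405784 0.12179815 0.16065604]
```

View pics/z4.png

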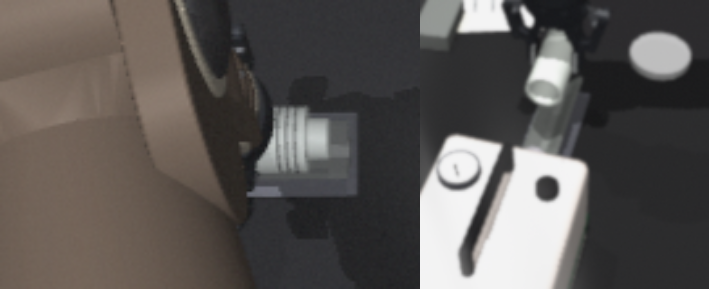

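The sleeve is above the trough. Its boss end is at y≈0.066, which puts the mouth about 38 mm short of the spigot tip. I'll lower it to just above its seat first.

```bash
python3 -m jog '[[0,0,20,0,255],[0,0,40,0,255],[0,0,52,0,255],[0,0,60,0,255],[0,0,65,0,255],[0,0,67,0,255],[0,0,67,0,255]]'; python3 -c "
from fin import *
im,d=snap('top','top5');snap('side','side5')
to(.5219,.127,.0495,-.6)
P=cloud('top',d);Q=P[165:235,130:240].reshape(-1,3)
Q=Q[(Q[:,2]>.062)&(Q[:,2]<.1)&(Q[:,1]<.1)]
print(len(Q),Q.min(0),Q.max(0)); B=Q[Q[:,1]>.083]; print(cylfit(B,.024)); B=Q[Q[:,1]<.078]; print(cylfit(B,.015))
a=cv2.imread('pics/top5.png')[140:250,90:250];b=cv2.imread('pics/side5.png')[170:330,180:340]
cv2.imwrite('pics/z5.png',np.hstack([cv2.resize(a,(420,289)),cv2.resize(b,(289,289))]))"
```

```text
clock: 6.6
position: [0.5225, 0.1256, 0.0567]
tcp_rot: [0.001, 1.0, -0.006, 0.002]
ft_force: [-0.0, 0.7, -2.3]
finger_gap: 0.0471
6.7 [0.5226 0.1257 0.057 ] xang -0.68 z [ 0.004 -0.001 -1.   ] F [-1.1  1.  -1.8] gap 0.0469
shift [-0.8 -1.3  7.5] spin -0.08
367 [0.49710328 0.06531398 0.06277324] [0.54417769 0.09975873 0.09489277]
(np.float64(0.0913262423767773), array([ 0.52094536,  0.00440976,  0.06704711, -0.01698379]), np.float64(0.0009909975662703554))
(np.float64(0.07071232958876447), array([ 0.52067967,  0.0264961 ,  0.06659173, -0.06116982]), np.float64(0.0019067665116123693))
```

View pics/z5.png

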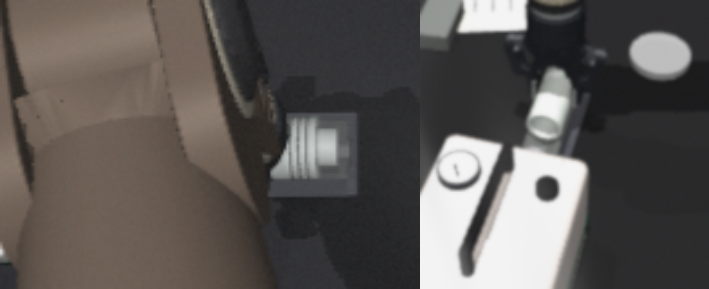

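The sleeve is in line to within 0.5 mm, at x 0.521 against 0.5214, and 7 mm above its seat. I'll lower it, release and rise.

```bash
python3 -m jog '[[0,0,2,0,255],[0,0,4,0,255],[0,0,6,0,255],[0,0,7,0,255],[0,0,7,0,255]]';  python3 -m jog '[[0,0,0,0,200],[0,0,0,0,100],[0,0,0,0,0],[0,0,0,0,0],[0,0,0,0,0],[0,0,0,0,0],[0,0,0,0,0],[0,0,0,0,0]]'
```

```text
clock: 7.2
position: [0.5228, 0.1258, 0.05]
tcp_rot: [0.001, 1.0, -0.006, 0.002]
ft_force: [-0.5, 0.4, -1.4]
finger_gap: 0.0473
clock: 8.0
position: [0.5228, 0.1258, 0.05]
tcp_rot: [0.001, 1.0, -0.006, 0.002]
ft_force: [0.6, -0.2, 0.2]
finger_gap: 0.0853
```

```bash
python3 -m jog '[[0,0,-20,0,0],[0,0,-50,0,0],[0,0,-75,0,0],[0,0,-75,0,0],[0,40,-75,0,120],[0,80,-75,0,255],[0,105,-75,0,255],[0,110,-75,0,255],[0,110,-75,0,255],[0,110,-75,0,255]]'; python3 -c "
from fin import *
im,d=snap('top','top6');snap('side','side6')
to(.521,.035,.052,-.6)
P=cloud('top',d);Q=P[165:235,130:240].reshape(-1,3)
Q=Q[(Q[:,2]>.060)&(Q[:,2]<.088)&(Q[:,1]<.2)&(Q[:,1]>.064)]
print(len(Q),Q.min(0),Q.max(0)); B=Q[Q[:,1]>.083]; print(cylfit(B,.024))
a=cv2.imread('pics/top6.png')[140:250,90:250];b=cv2.imread('pics/side6.png')[170:330,180:340]
cv2.imwrite('pics/z6.png',np.hstack([cv2.resize(a,(420,289)),cv2.resize(b,(289,289))]))"
```

```text
clock: 9.0
position: [0.5211, 0.0165, 0.1247]
tcp_rot: [0.0, 1.0, -0.006, 0.002]
ft_force: [0.3, 0.1, -0.4]
finger_gap: 0.0003
9.1 [0.5212 0.0168 0.1249] xang -0.6 z [ 0.004 -0.001 -1.   ] F [0.4 0.4 0.6] gap 0.0002
shift [ -0.7 -18.2  72.9] spin -0.0
288 [0.49925069 0.1592552  0.06426058] [0.54448145 0.18599698 0.08733942]
(np.float64(0.17299831692163925), array([ 0.52225266, -0.00216189,  0.059792  , -0.02614108]), np.float64(0.0010479334191849281))
```

View pics/z6.png

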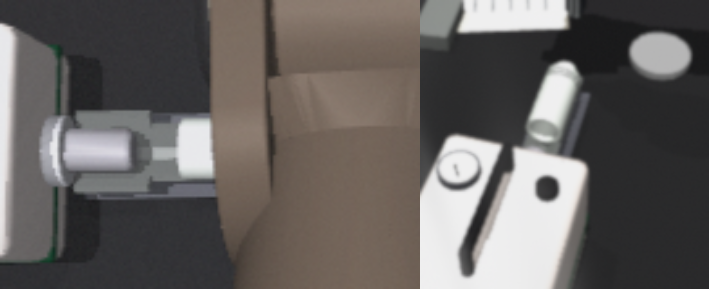

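The released sleeve lies in the trough, mouth at (0.522, 0.186, 0.060) and in line with the spigot. I'll lower the closed fingers behind the boss.

```bash
python3 -m jog '[[-0.5,-5,25,0,255],[-0.5,-13,50,0,255],[-0.5,-13,65,0,255],[-0.5,-13,72,0,255],[-0.5,-13,72,0,255],[-0.5,-13,72,0,255]]'; python3 -c "
from fin import *
st();snap('side','side7');b=cv2.imread('pics/side7.png')[170:330,180:340]
cv2.imwrite('pics/z7.png',cv2.resize(b,(580,580)))"
```

```text
clock: 9.7
position: [0.5216, 0.0301, 0.0536]
tcp_rot: [0.0, 1.0, -0.005, 0.002]
ft_force: [0.6, -0.8, 0.1]
finger_gap: -0.0003
9.7 [0.5216 0.0301 0.0536] xang -0.57 z [ 0.005 -0.001 -1.   ] F [ 0.6 -0.8  0.1] gap -0.0003
```

View pics/z7.png

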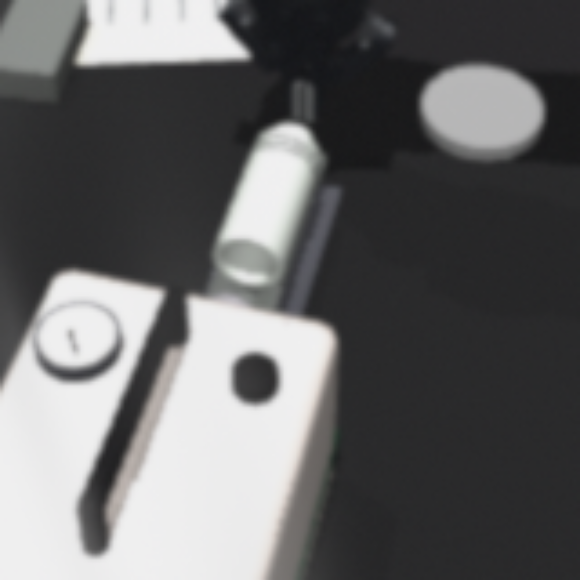

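The closed fingers stand behind the boss, near (302, 100), and the sleeve is straight in the trough. I'll push slowly, stopping first just short of the spigot tip.

```bash
python3 -m jog '[[0,-5,0,0,255],[0,-11,0,0,255],[0,-16,0,0,255],[0,-20,0,0,255],[0,-24,0,0,255],[0,-28,0,0,255],[0,-32,0,0,255],[0,-36,0,0,255],[0,-40,0,0,255],[0,-44,0,0,255],[0,-48,0,0,255],[0,-52,0,0,255]]';python3 -c "
from fin import *
im,d=snap('top','top8');snap('side','side8');st()
P=cloud('top',d);Q=P[165:235,130:240].reshape(-1,3)
Q=Q[(Q[:,2]>.060)&(Q[:,2]<.088)&(Q[:,1]<.23)&(Q[:,1]>.064)]
print(Q.max(0))
a=cv2.imread('pics/top8.png')[140:250,90:250];b=cv2.imread('pics/side8.png')[170:330,180:340]
cv2.imwrite('pics/z8.png',np.hstack([cv2.resize(a,(420,289)),cv2.resize(b,(289,289))]))"
```

```text
clock: 10.95
position: [0.5223, 0.0823, 0.0538]
tcp_rot: [0.0, 1.0, -0.005, 0.003]
ft_force: [-0.4, -2.4, 0.1]
finger_gap: 0.0001
11.05 [0.5224 0.0828 0.0538] xang -0.55 z [ 0.006  0.    -1.   ] F [ 1.2  0.4 -0. ] gap -0.0002Traceback (most recent call last):
  File "<string>", line 6, in <module>
    print(Q.max(0))
          ~~~~~^^^
    return umr_maximum(a, axis, None, out, keepdims, initial, where)
ValueError: zero-size array to reduction operation maximum which has no identity
```

```bash
python3 -c "
import cv2,numpy as np
a=cv2.imread('pics/top8.png')[140:250,90:250];b=cv2.imread('pics/side8.png')[170:330,180:340]
cv2.imwrite('pics/z8.png',np.hstack([cv2.resize(a,(420,289)),cv2.resize(b,(289,289))]))"; python3 -m jog '[[0,-2,0,0,255],[0,-4,0,0,255],[0,-6,0,0,255],[0,-8,0,0,255],[0,-10,0,0,255],[0,-12,0,0,255],[0,-14,0,0,255],[0,-16,0,0,255]]'
```

```text
clock: 11.85
position: [0.5226, 0.0989, 0.0538]
tcp_rot: [-0.0, 1.0, -0.005, 0.003]
ft_force: [-0.0, -0.9, 1.0]
finger_gap: -0.0001
```

View pics/z8.png

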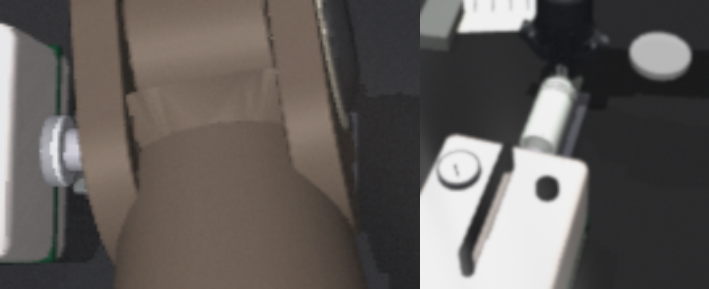

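At y=0.083 the side view showed the sleeve straight, with the fingers on its boss. The mouth should now be just past the tip with no rise in force. I'll push on.

```bash
python3 -m jog '[[0,-2,0,0,255],[0,-4,0,0,255],[0,-6,0,0,255],[0,-8,0,0,255],[0,-10,0,0,255],[0,-12,0,0,255]]'; python3 -m jog '[[0,-3,0,0,255],[0,-6,0,0,255],[0,-9,0,0,255],[0,-12,0,0,255],[0,-15,0,0,255],[0,-18,0,0,255]]';python3 -c "
from fin import *
snap('side','side9');st()
b=cv2.imread('pics/side9.png')[170:330,180:340]
cv2.imwrite('pics/z9.png',cv2.resize(b,(580,580)))"
```

```text
clock: 12.45
position: [0.5228, 0.1111, 0.0538]
tcp_rot: [-0.0, 1.0, -0.005, 0.003]
ft_force: [-0.4, -1.4, -0.6]
finger_gap: -0.0002
clock: 13.05
position: [0.5229, 0.1294, 0.0538]
tcp_rot: [-0.0, 1.0, -0.005, 0.003]
ft_force: [-0.0, -1.4, 0.0]
finger_gap: -0.0001
13.1 [0.5229 0.1298 0.0538] xang -0.53 z [ 0.006  0.001 -1.   ] F [ 0.6 -0.6 -0.1] gap 0.0004
```

View pics/z9.png

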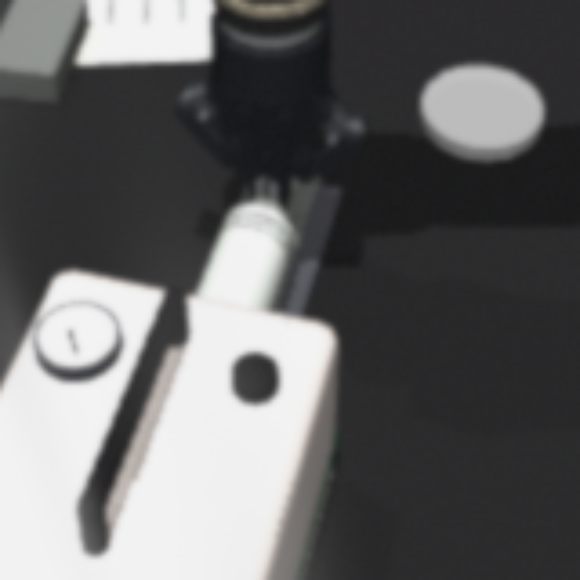

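The sleeve is sliding freely with its mouth hidden behind the pump and the fingers on the boss at about (262, 195). I'll go on in 1 mm steps, watching the force.

```bash
python3 -m jog '[[0,-1.5,0,0,255],[0,-3,0,0,255],[0,-4.5,0,0,255],[0,-6,0,0,255],[0,-7,0,0,255],[0,-8,0,0,255]]'; python3 -m jog '[[0,-1,0,0,255],[0,-2,0,0,255],[0,-3,0,0,255]]'
```

```text
clock: 13.7
position: [0.523, 0.1379, 0.0538]
tcp_rot: [-0.0, 1.0, -0.005, 0.003]
ft_force: [-0.3, -1.5, -0.7]
finger_gap: -0.0001
clock: 14.0
position: [0.523, 0.1409, 0.0538]
tcp_rot: [-0.0, 1.0, -0.005, 0.003]
ft_force: [0.2, -1.2, -0.4]
finger_gap: 0.0001
```

```bash
python3 -m jog '[[0,-0.7,0,0,255],[0,-1.4,0,0,255],[0,-2,0,0,255]]'; python3 -m jog '[[0,-0.7,0,0,255],[0,-1.4,0,0,255]]'; python3 -m jog '[[0,-0.7,0,0,255],[0,-1.4,0,0,255]]'
```

```text
clock: 14.3
position: [0.523, 0.1427, 0.0538]
tcp_rot: [0.0, 1.0, -0.005, 0.003]
ft_force: [0.2, -4.2, 1.0]
finger_gap: -0.0003
clock: 14.5
position: [0.523, 0.1427, 0.0538]
tcp_rot: [0.002, 1.0, -0.005, 0.003]
ft_force: [-0.2, -10.2, 2.6]
finger_gap: 0.0001
clock: 14.7
position: [0.5231, 0.1427, 0.0539]
tcp_rot: [0.003, 1.0, -0.006, 0.003]
ft_force: [-0.6, -9.6, 2.5]
finger_gap: -0.0001
```

It stopped dead at y=0.1427 with 10 N. I had predicted 0.143 for fully home. I'll back off and check.

```bash
python3 -m jog '[[0,3,0,0,255],[0,15,0,0,255],[0,40,0,0,255],[0,60,-15,0,255],[0,80,-50,0,255],[0,120,-80,0,255],[0,160,-100,0,255],[0,200,-110,0,255],[0,240,-110,0,255],[0,270,-110,0,255],[0,270,-110,0,255]]';python3 -c "
from fin import *
im,d=snap('top','top10');im,e=snap('side','side10');st()
P=cloud('top',d);Q=P[165:235,95:240].reshape(-1,3)
Q=Q[(Q[:,2]>.060)&(Q[:,2]<.088)&(Q[:,1]<.262)&(Q[:,1]>.1)]
print(Q.min(0),Q.max(0)); B=Q[(Q[:,1]>.175)]; print(cylfit(B,.024))
for c in range(100,165,2): print(c,P[198,c,1].round(4),P[192:204,c,2].round(4).max(),end='; ')
a=cv2.imread('pics/top10.png')[150:245,85:235];b=cv2.imread('pics/side10.png')[170:330,180:340]
cv2.imwrite('pics/z10.png',np.hstack([cv2.resize(a,(474,300)),cv2.resize(b,(300,300))]))"
```

```text
clock: 15.8
position: [0.5191, -0.1299, 0.1658]
tcp_rot: [0.004, 1.0, -0.008, 0.003]
ft_force: [1.3, 1.0, 0.4]
finger_gap: -0.0
15.9 [ 0.5191 -0.1272  0.1656] xang -0.74 z [ 0.006 -0.006 -1.   ] F [0.1 1.  0.5] gap -0.0004
[0.4982929  0.15366004 0.06043341] [0.54682119 0.2619035  0.08760248]
(np.float64(0.21847018333390766), array([ 5.22681552e-01,  1.23901193e-02,  5.98169420e-02, -5.16482442e-04]), np.float64(0.001060200873142313))
100 0.2878 0.1167; 102 0.2891 0.1036; 104 0.2886 0.0949; 106 0.2852 0.0897; 108 0.2803 0.0901; 110 0.2781 0.0908; 112 0.2743 0.0872; 114 0.2702 0.0861; 116 0.2662 0.0862; 118 0.2622 0.0858; 120 0.2592 0.0856; 122 0.2546 0.0866; 124 0.2514 0.0876; 126 0.2471 0.0884; 128 0.2436 0.0842; 130 0.2394 0.0851; 132 0.2352 0.0851; 134 0.2313 0.0857; 136 0.2277 0.0857; 138 0.223 0.0858; 140 0.2193 0.0857; 142 0.2149 0.0856; 144 0.2113 1.0188; 146 0.2078 1.0188; 148 0.2033 0.0869; 150 0.1994 0.0847; 152 0.1956 0.0862; 154 0.1913 0.0851; 156 0.1881 0.0862; 158 0.183 0.0854; 160 0.1798 0.0847; 162 0.1755 0.086; 164 0.1717 0.0875;
```

View pics/z10.png

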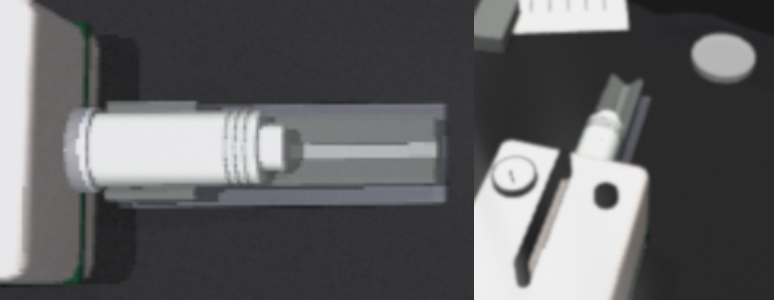

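The top view shows the sleeve flush against the collar at zoom column 95 with no gap. It is in line, its boss end is at y=0.1537, and the gripper is clear. I'll check the short sleeve, then hand in.

```bash
python3 -c "
from fin import *
for n in ['side0','side10']:
    P=cloud('side',np.load(f'pics/{n}.npy'));Q=P[120:165,292:318].reshape(-1,3);Q=Q[(Q[:,2]>.06)&(Q[:,2]<.09)];print(n,len(Q),np.median(Q,0).round(4))
arm.close_job();st()"
```

```text
side0 198 [ 0.4652 -0.2542  0.0756]
side10 199 [ 0.465  -0.2531  0.0748]
the job is handed in; nothing more can be done
the job is handed in; nothing more can be done
```

The long sleeve is on the spigot and fully home against the pump's collar, and I've handed the job in. The system gave no verdict.

- **Laying it in the trough:** I gripped it at mid-length, laid it in the trough with its mouth about 38 mm short of the spigot tip, and let go. The camera then put the mouth in line with the spigot to within about 1 mm.
- **Pushing it home:** I pushed the boss with closed fingers, at about 1–2.5 N whenever I read the force. It stopped hard at tool y = 0.1427 m, where I had predicted 0.143 m. The wrist force there was about 10 N.
- **Last look:** From above, no gap shows between sleeve and collar. The boss end is at y ≈ 0.154 m, so the mouth is at about 0.274 m, where I measured the collar face. The fitted axis is 60 mm up and within about 0.5 mm and 0.01 rad of the spigot's.
- **Short sleeve:** It shifted by about 1 mm between the first and last pictures, which is within measurement noise.

No final check failed. One fitting script found no points mid-push because the arm was in the way, so I relied on the side view and the force for that step.

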